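Free the mystery-thread gate and feed the polished bar home

TASK

The gate of the feed guide is screwed down in front of the polished steel bar, and nobody knows whether its screw is left- or right-handed: turn the black T-handle whichever way gives until the gate is fully up. Then feed the bar through the guide with the push stick (it is in the blue pocket, handle inwards) until it butts against the red end stop, keeping the gripper off the bar. Leave the push stick lying flat on the bench, off the guide, and do not disturb the other things on the bench.

Things in the scene. Friction and masses are not known exactly. Their poses are not given: they have to be found in the camera images.
- guide: Feed guide fixed to the bench; steel bed 260 x 120 x 12 mm (x -160 to +100) with a green housing 100 x 100 mm, top 118 mm up. Origin at bench height under the handle's axis; x = feed direction, z up. On y = 0: a channel 28 mm wide, floor 12 mm up: open, cheeks 14 high and 10 thick, from x = -160 (mouth) to -50, roofed to +50 (28 high inside), open to the red end stop at +75. The gate is at x = 0.
- handle (a joint): Turn of the black T-handle on the housing, rad; about 0 (+-0.04) at the start, positive counter-clockwise seen from above, limits +-1.45. It turns in one direction only, unseen and different from run to run; the other way it meets a hard stop within about 0.15 rad. Free turning takes about 0.12 N m. It stays where it is left and does not rise.
- handle_grip (a point): Centre of the T-handle's crossbar, on the turning axis, 171 mm above the bench. Crossbar 76 mm long (its x axis, along the guide's x when the joint is 0), 16 wide, 26 high. Nothing else stands within 100 mm of it above the housing's top.
- gate_edge (a point): Middle of the lower edge of the gate, a steel plate 12 mm thick across the channel under the handle, hidden in the housing. Shut, it is 15 mm above the bench (3 mm over the channel floor). The handle lifts it whichever way that turns, 16.2 mm per rad: 18 mm at 1.11 rad, 23 mm at the limit. Fully up means 18 mm or more, 33 mm above the bench.
- bar: Polished steel bar, 110 mm long (x, pointing in the feed direction), 24 wide, 16 high, about 0.33 kg, lying in the guide's channel in front of the gate. Origin: centre of its underside.
- bar_nose (a point): Middle of the lower edge of the bar's front end.
- bar_tail (a point): Middle of the lower edge of the bar's rear end, where the stick pushes; it starts 15 to 35 mm inside the channel's mouth, and is 125 mm inside when the bar is home.
- guide_stop (a point): Middle of the red end stop's face at the channel floor; axes as the guide's. The bar's nose must come to it.
- guide_mouth (a point): Middle of the channel's mouth, at the channel floor; axes as the guide's.
- stick: Push stick, 200 mm long, 90 g, flat underneath. Origin: centre of its underside; x to the nose. Wooden shaft 140 long, 18 wide, 18 high (x -40 to +100); orange handle 60 long, 34 wide, 26 high, too wide for the channel. It starts on the bench, handle in the pocket, 80 to 95 mm of shaft sticking out: draw it out by the shaft, lay it down and take it again by the handle.
- stick_nose (a point): Centre of the end face of the stick's shaft, 100 mm ahead of its origin, 9 mm above its underside.
- stick_handle (a point): Centre of the stick's orange handle, 70 mm behind its origin, 13 mm above its underside.
- pocket: Blue sheet-metal pocket fixed to the bench, 130 mm long, 60 wide, 46 high, closed at its rear end; open mouth at x = +62 mm, inside 50 mm wide and 42 high, without a floor. Origin: at bench height under its middle; x points out of the mouth.
- bottle: Glass bottle with red cap, 64 mm across, 200 high; bystander.
- paste: Tin of polishing paste, 76 mm across, 55 high; bystander.
- sandblock: Cork sanding block 110 x 62 x 34 mm; bystander.
- wrench: Wrench lying flat; bystander.
- hammer: Hammer lying on its side; bystander.
- brush: Brush lying flat; bystander.
- cup: Steel cup, 76 mm across, 75 high; bystander.
There are look-alikes about, which are no part of the job. Of the things that look like the bar, the smallest one is meant.

How it is judged:
On the way, in this order (a step that is already met when the one before it is completed fails the run):
1. the gate is fully up (more than 18 mm) (height (world z) of gate_edge above 0.033 m), for 0.2 s.
2. the bar is fed home to the end stop, the push stick's nose at its tail (x of bar_nose in the frame of guide_stop above -0.004 m and horizontal distance between stick_nose and bar_tail below 0.02 m), for 0.1 s.
At the end, for the whole second after the job is handed in: The bar's nose is within 4 mm of the red end stop, the bar flat on the channel floor; the gate still stands at least 15 mm up; the push stick lies flat and still on the bench, not touching the guide (x of bar_nose in the frame of guide_stop above -0.004 m and height (world z) of bar below 0.016 m and height (world z) of gate_edge above 0.03 m and height (world z) of stick below 0.005 m and angle between stick's own z axis and vertical below 0.06 rad and contact force between stick and guide below 0.1 N and linear speed of each of stick, bar below 0.02 m/s).
It fails at once if the gripper touches the bar (contact force between the fingers and bar above 0.5 N).
It fails at once if a bystander is moved by more than 40 mm (distance of any of bottle, paste, sandblock, wrench, hammer, brush, cup from where it was at the start of the episode above 0.04 m).
It also fails if it takes over 72 s, if anything falls off the work surface, if the arm or the gripper's body presses on something with over 40 N, if the wrist force passes 120 N, or if a joint passes its speed limit or range.

ROBOT

A 7-joint arm with a two-finger parallel gripper is mounted at the origin on the work surface. World frame = base frame: x ahead of the robot, y to its left, z up, the work surface at z = 0. Lengths are in m, angles in rad, forces in N, time in s.
With the tool pointing down it reaches from about 0.425 to 0.95 m from the base axis. Payload 16.7 kg.
Tool frame: the origin (TCP) lies on the centre line of the jaws, within the pads' length; the fingertips stand 19 mm ahead of it and the grasp point (between the pads) is the TCP; z points along the fingers, y is the line along which they close (so a half turn about z gives the same grasp; the last joint's range is limited). The gripper opens to 94 mm and grips with 3 to 60 N. Pads are 16 mm wide; open, the fingers measure 119 mm over their backs; the gripper's body (75 mm by 177 mm) begins 78 mm behind the grasp point.
Start: joints at [1.038, 0.426, 0.074, 1.606, -0.034, 1.111, -0.067], TCP at [0.253, -0.626, 0.224] pointing down, gripper open.
Joint ranges: [-2.85, 2.85], [-0.5, 2.14], [-1.23, 1.37], [0.21, 2.46], [-1.02, 4.16], [0.16, 2.05], [-2.73, 2.73]. Speed limits (rad/s): [1.89, 1.89, 2.39, 2.39, 3.01, 3.01, 3.01].

INTERFACE

Orientations are given as a rotation vector (axis times angle).
In Python, from cell import ctrl, vision, spotter gives the robot as it stands.
- The arm moves only by the tool send_rows, never from a script. Its arguments are lists of equal length, an entry for each row: "linear": the shift along the tool's x, y, z in mm, a list of three; "delta_rot": the turn, a rotation vector about the tool's x, y, z in degrees, a list of three. In form: {"linear": [[tx, ty, tz], ...], "delta_rot": [[ax, ay, az], ...]}. A call has 1 to 5 rows; each row is the pose to reach, as a shift and turn from the pose commanded when the call began, along the tool's axes at that moment; what a row does not reach only later rows make up. A row lasts 1/12 s, in which the tool goes at most 41.7 mm and 7.16 degrees, less where a joint would pass 70% of its speed; a pose out of reach is approached as far as the arm can. A call with a gripper value outside its range is refused whole. "grip" is the gripper's target within -1 to 1 (fully open at 1, half-way at 0, shut at -1), set as the call begins (left out, the last holds). The fingers move at their own pace and stop on an object; "grip_force" is the grip in N (left out, the last holds). Time passes only in rows, so rows that repeat a pose let the fingers close. It gives the time, the measured TCP pose, the force, the opening and the grip force at its end, in the units of the state.
- ctrl.state(): the state, without advancing time (a new reading comes with each control period).
- vision.get_image(name): name is "scene" or "top" or "wrist"; returns (picture, depth): 400x640x3 uint8, red, green, blue; 400x640 float32, m along the optical axis (not along the pixel's ray), 0 where there is no reading.
- vision.calibration(name): a dict with "K" (3x3 intrinsics, pixels), "view" (4x4, takes a point from world to camera coordinates); the wrist camera has in their place "mount" (4x4, takes a point from camera to tool coordinates, whose origin is the TCP and whose axes are the flange's). Camera axes: x right, y down, z forward; pixel columns grow to the right and rows downward; lengths in m; the calibration is good to about 2 mm. The wrist camera is an equidistant fisheye: a pixel r from the principal point sees the ray r / f radians off the axis. A picture is of the moment at which its call begins: read the wrist's pose just before it. calibration takes no time and is no camera call.
- ctrl.job_done(): hands the job in; it is judged then, once.
Trained networks look in the newest picture that a camera, given by its name, has taken for a name from the list of things; names that differ only in an ending like _2 or _b are one class to them, and where a whole thing is asked for, a point or a joint stands for the part that bears it (a point fixed in the world has none). Each returns a list of dicts, best first, with "p" (0 to 1); they miss things now and then, are a little off and sometimes report something else, mostly with a low value. They report only what shows in the picture. A call takes as long as a camera call. They do not tell look-alikes from the thing itself.
- spotter.outline_of(camera, label): "mask" (400x640 bool, what is visible of it).
- spotter.tip_of(camera, label): "position" ([x, y, z] in m, in the coordinates of the camera as it stood for that picture, good to about 4 mm: a listed point, or the origin of a listed thing).
The state is a dict: "time_s": time; "joint_positions": joint angles; "qd": joint speeds; "effort": joint torques, N m; "tcp_pos": TCP position; "eef_rot": TCP orientation; "contact_force": force on the tool from outside, world axes, zero at the start; "moment": the same for the moment, N m; "finger_gap": finger opening in m; "finger_force": force on a finger pad.
Only numpy, scipy, OpenCV 4.12 (cv2) and the standard library are available. Lean on these libraries where they do the work, as an engineer would, in place of code of your own. Each camera call takes 0.05 s, during which the arm holds its last target. There are 200 camera calls.

## Working session

There is one attempt and no reset: what is moved stays moved. The work goes in short steps, Python scripts to look and compute and a tool call to move; the robot and the scene stay as the last step left them, time stands still between calls to the robot, and variables do not carry over. Pictures are saved under pics/ and viewed, at most 13 in all, crops included, and the job is handed in when it is done.

Besides the shell and the picture viewer there is one more tool, called after "Call:" in YAML: its name, and indented under it one key for each argument. send_rows: Moves the arm, as the interface text tells. Its arguments: {"type":"object","properties":{"linear":{"type":"array"},"delta_rot":{"type":"array"},"grip":{"type":"number"},"grip_force":{"type":"number"}},"required":["linear","delta_rot"]}

```bash
mkdir -p pics; cat > h.py <<'E'
import numpy as np, cv2
from scipy.spatial.transform import Rotation as R
from cell import ctrl, vision, spotter
def w(cam,p):
    p=np.asarray(p,float)
    V=np.array(vision.calibration(cam)["view"]); return (np.linalg.inv(V)@np.r_[p,1])[:3]
def cloud(cam,depth,mask):
    c=vision.calibration(cam);K=np.array(c["K"]);v,u=np.where(mask&(depth>0));z=depth[v,u]
    P=np.c_[(u-K[0,2])*z/K[0,0],(v-K[1,2])*z/K[1,1],z,np.ones(len(z))]
    return (P@np.linalg.inv(np.array(c["view"])).T)[:,:3]
def px(cam,p):
    c=vision.calibration(cam);q=np.array(c["view"])@np.r_[p,1];q=np.array(c["K"])@q[:3];return q[:2]/q[2]
def save(n,im): cv2.imwrite(n,im[:,:,::-1])
E
python3 - <<'E'
from h import *
im,d=vision.get_image("top");save("pics/top.png",im);np.savez("top.npz",im=im,d=d)
for l in ["guide","handle_grip","bar","bar_nose","bar_tail","guide_stop","guide_mouth","stick","stick_nose","stick_handle","pocket"]:
    print(l,[(round(r["p"],2),w("top",r["position"]).round(3).tolist(),px("top",w("top",r["position"])).round().tolist()) for r in spotter.tip_of("top",l)])
im,d=vision.get_image("scene");save("pics/scene.png",im)
s=ctrl.state();print(s)
E
```

```text
guide [(0.73, [0.535, 0.182, 0.001], [276.0, 182.0])]
handle_grip [(0.56, [0.534, 0.185, 0.174], [268.0, 170.0])]
bar [(0.85, [0.518, 0.1, 0.013], [305.0, 188.0]), (0.76, [0.161, 0.305, -0.001], [227.0, 318.0]), (0.76, [0.608, -0.175, -0.004], [402.0, 160.0])]
bar_nose [(0.85, [0.532, 0.155, 0.018], [285.0, 183.0]), (0.83, [0.186, 0.241, 0.002], [251.0, 309.0]), (0.76, [0.654, -0.229, -0.0], [421.0, 144.0]), (0.64, [0.374, 0.405, -0.004], [194.0, 238.0])]
bar_tail [(0.82, [0.135, 0.381, -0.002], [198.0, 327.0]), (0.65, [0.562, -0.109, -0.002], [379.0, 175.0]), (0.6, [0.507, 0.045, 0.011], [324.0, 193.0])]
guide_stop [(0.91, [0.554, 0.255, 0.014], [250.0, 175.0]), (0.35, [0.518, 0.101, 0.012], [304.0, 188.0])]
guide_mouth [(0.91, [0.506, 0.023, 0.013], [332.0, 193.0])]
stick [(0.78, [0.613, -0.368, 0.0], [471.0, 159.0])]
stick_nose [(0.82, [0.51, -0.354, 0.012], [468.0, 194.0]), (0.57, [0.53, 0.154, 0.016], [285.0, 183.0])]
stick_handle []
pocket [(0.56, [0.657, -0.372, -0.001], [471.0, 144.0])]
{'time_s': 0.65, 'joint_positions': array([ 1.03749511,  0.42609121,  0.07391393,  1.60599301, -0.03411671,
        1.11078238, -0.06712138]), 'qd': array([-0.00043233, -0.00057116, -0.00103724,  0.00022808, -0.00012482,
       -0.00043662, -0.00123082]), 'effort': array([-4.21968307e-04, -9.35229278e+01,  3.66213933e+00, -4.54443455e+01,
       -4.90299182e-02,  1.30738455e-02, -4.52009459e-06]), 'tcp_pos': array([ 0.25272242, -0.62587644,  0.22447615]), 'eef_rot': array([-3.08392901e+00, -5.99022530e-01, -5.79643402e-05]), 'contact_force': array([ 0.11438463,  0.32240001, -0.28764077]), 'moment': array([ 0.03307212, -0.01826303, -0.02508325]), 'finger_force': 0.0, 'finger_gap': 0.09415738079807222}
```

View pics/top.png

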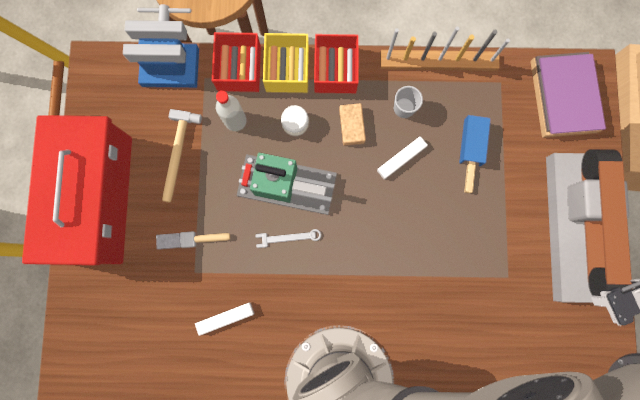

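View pics/scene.png

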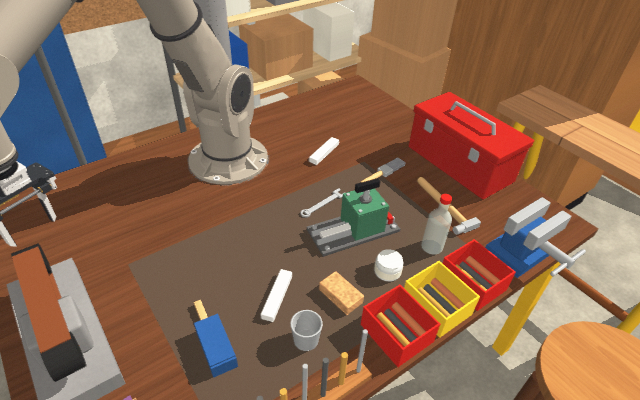

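Top view: the guide's green housing is at (273,177), the T-handle at (270,170), the red stop at (247,175) and the bar in the channel at (308,188). The pocket is at (475,140), with the stick shaft pointing at the robot at (470,178). The white bars at (402,158) and (225,319) are larger look-alikes. I'll refine the stick and handle positions from depth.

```bash
python3 - <<'E'
from h import *
z=np.load("top.npz");im,d=z["im"],z["d"]
full=np.ones(d.shape,bool)
P=cloud("top",d,full);v,u=np.where(d>0);C=im[v,u].astype(int)
def ax(Q,n):
    r=cv2.minAreaRect((Q[:,:2]*1000).astype(np.float32));print(n,len(Q),"rect",np.round(r[0],1),np.round(r[1],1),round(r[2],1),"z",np.percentile(Q[:,2],[5,50,95]).round(3))
near=lambda x,y,r:np.hypot(P[:,0]-x,P[:,1]-y)<r
ax(P[near(.534,.185,.06)&(P[:,2]>.15)],"Tbar")
ax(P[near(.535,.185,.09)&(P[:,2]>.108)&(P[:,2]<.13)],"houstop")
ax(P[near(.51,.06,.25)&(P[:,2]>.006)&(P[:,2]<.018)&near(.53,.15,.19)],"bed")
ax(P[near(.50,-.36,.075)&(P[:,2]>.009)&(P[:,2]<.03)],"shaft")
ax(P[near(.657,-.372,.12)&(P[:,2]>.038)&(C[:,2]>C[:,0]+30)],"pocket")
E
```

```text
Tbar 240 rect [535.2 181.4] [75.3 16.7] 78.8 z [0.166 0.183 0.188]
houstop 1249 rect [536.1 181.8] [101.  101.9] 79.2 z [0.114 0.119 0.124]
bed 2241 rect [525.9 133.9] [343.9 371.6] 80.6 z [0.006 0.011 0.016]
shaft 173 rect [ 510.8 -355.2] [115.4 117.5] 41.2 z [0.01  0.018 0.023]
pocket 1025 rect [ 660.1 -371.3] [ 63.1 132. ] 82.3 z [0.042 0.047 0.052]
```

Call:
send_rows:
  linear:
    - [37,-13.5,12]
    - [74,-27,24]
    - [111,-40.5,36]
    - [148,-54,48]
    - [185,-67.5,60]
  delta_rot:
    - [0,0,0]
    - [0,0,0]
    - [0,0,0]
    - [0,0,0]
    - [0,0,0]

```text
time_s: 1.07
tcp_pos: [0.4001, -0.4927, 0.1642]
eef_rot: [3.084, 0.599, 0.001]
contact_force: [-0.4, -0.4, -0.5]
finger_gap: 0.094
finger_force: 0.0
```

Call:
send_rows:
  linear:
    - [37,-13.5,12]
    - [74,-27,24]
    - [111,-40.5,36]
    - [148,-54,48]
    - [185,-67.5,60]
  delta_rot:
    - [0,0,0]
    - [0,0,0]
    - [0,0,0]
    - [0,0,0]
    - [0,0,0]

```text
time_s: 1.48
tcp_pos: [0.5465, -0.3608, 0.1041]
eef_rot: [3.084, 0.599, 0.0]
contact_force: [0.3, -1.0, 1.1]
finger_gap: 0.0939
finger_force: 0.0
```

Call:
send_rows:
  linear:
    - [6,-2,5]
    - [6,-2,5]
    - [6,-2,5]
    - [6,-2,5]
    - [6,-2,5]
  delta_rot:
    - [0,0,6]
    - [0,0,12]
    - [0,0,18]
    - [0,0,24]
    - [0,0,29.7]

```text
time_s: 1.9
tcp_pos: [0.5502, -0.358, 0.0994]
eef_rot: [-3.134, 0.219, 0.0]
contact_force: [-0.7, -1.2, 0.6]
finger_gap: 0.0939
finger_force: 0.0
```

```bash
cat >> h.py <<'E'
def tool():
    s=ctrl.state();return np.array(s["tcp_pos"]),R.from_rotvec(s["eef_rot"])
def wr(p,t):
    c=vision.calibration("wrist");q=(np.array(c["mount"])@np.r_[np.asarray(p,float),1])[:3];return t[0]+t[1].apply(q)
def show():
    t=tool();X=t[1].apply([1,0,0]);print("tcp",t[0].round(4),"yaw",round(float(np.degrees(np.arctan2(X[1],X[0]))),2),"zax",t[1].apply([0,0,1]).round(4),"q",np.array(ctrl.state()["joint_positions"]).round(2));return t
def goto(p,yaw):  # move in tool axes (mm) & turn about tool z for target
    t=tool();X=t[1].apply([1,0,0]);y=np.degrees(np.arctan2(X[1],X[0]))
    print("shift",(t[1].inv().apply(np.array(p)-t[0])*1000).round(1),"rotz",round(float((y-yaw+180)%360-180),1))
def find(l,cam="wrist",t=None):
    f=(lambda p:wr(p,t)) if cam=="wrist" else (lambda p:w(cam,p))
    print(l,[(round(r["p"],2),f(r["position"]).round(4).tolist()) for r in spotter.tip_of(cam,l)])
E
python3 - <<'E'
from h import *
t=show();im,d=vision.get_image("wrist");save("pics/w1.png",im)
for l in ["stick","stick_nose","pocket"]: find(l,"wrist",t)
goto([.550,-.358,.1],-7.7)
E
```

```text
tcp [ 0.5502 -0.358   0.0994] yaw -8.0 zax [ 0.  0. -1.] q [ 0.41  0.52  0.09  1.76 -0.06  0.87 -1.18]
stick []
stick_nose [(0.95, [0.5152, -0.3557, 0.0103])]
pocket [(0.89, [0.6512, -0.3714, 0.0002])]
shift [-0.1  0.1 -0.5] rotz 0.2
```

View pics/w1.png

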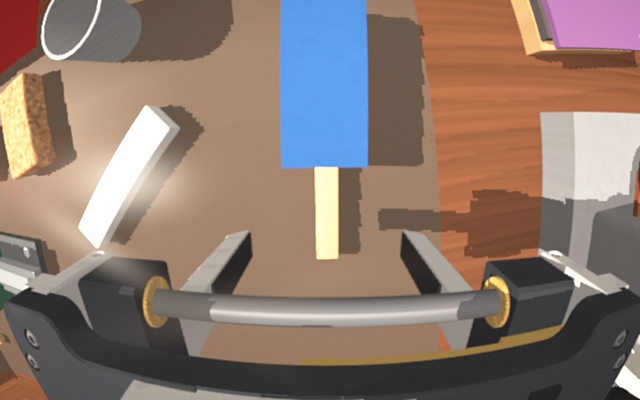

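The wrist view shows the shaft centred between the fingers (column 327, nose at row 258) and lined up with the pocket. Next I descend, grip it and draw it out.

Call:
send_rows:
  linear:
    - [0,0,35]
    - [0,0,60]
    - [0,0,77]
    - [0,0,77]
    - [0,0,77]
  delta_rot:
    - [0,0,0]
    - [0,0,0]
    - [0,0,0]
    - [0,0,0]
    - [0,0,0]

```text
time_s: 2.52
tcp_pos: [0.5498, -0.358, 0.0218]
eef_rot: [-3.134, 0.207, 0.001]
contact_force: [-0.0, 0.0, -0.4]
finger_gap: 0.0937
finger_force: 0.0
```

Call:
send_rows:
  linear:
    - [0,0,0]
    - [0,0,0]
    - [0,0,0]
    - [0,0,0]
    - [0,0,0]
  delta_rot:
    - [0,0,0]
    - [0,0,0]
    - [0,0,0]
    - [0,0,0]
    - [0,0,0]
  grip: -1
  grip_force: 25

```text
time_s: 2.93
tcp_pos: [0.5502, -0.3581, 0.0227]
eef_rot: [3.134, -0.211, 0.001]
contact_force: [1.3, 0.7, 0.7]
finger_gap: 0.0642
finger_force: 0.0
```

Call:
send_rows:
  linear:
    - [0,0,0]
    - [0,0,0]
    - [0,0,0]
    - [0,0,-1]
    - [0,0,-1]
  delta_rot:
    - [0,0,0]
    - [0,0,0]
    - [0,0,0]
    - [0,0,0]
    - [0,0,0]

```text
time_s: 3.35
tcp_pos: [0.5502, -0.3581, 0.0236]
eef_rot: [3.134, -0.211, 0.0]
contact_force: [0.4, 0.5, 0.1]
finger_gap: 0.031
finger_force: 0.0
```

Call:
send_rows:
  linear:
    - [0,0,0]
    - [0,0,0]
    - [0,0,0]
    - [0,0,0]
    - [0,0,0]
  delta_rot:
    - [0,0,0]
    - [0,0,0]
    - [0,0,0]
    - [0,0,0]
    - [0,0,0]

```text
time_s: 3.77
tcp_pos: [0.5501, -0.358, 0.0235]
eef_rot: [-3.134, 0.211, -0.0]
contact_force: [0.0, 0.5, 1.6]
finger_gap: 0.0179
finger_force: 25.0
```

Call:
send_rows:
  linear:
    - [-15,0,0]
    - [-35,0,0]
    - [-58,0,0]
    - [-80,0,0]
    - [-100,0,0]
  delta_rot:
    - [0,0,0]
    - [0,0,0]
    - [0,0,0]
    - [0,0,0]
    - [0,0,0]

```text
time_s: 4.18
tcp_pos: [0.4498, -0.3444, 0.0235]
eef_rot: [-3.134, 0.211, 0.0]
contact_force: [-0.1, -0.8, -0.6]
finger_gap: 0.0179
finger_force: 25.0
```

Call:
send_rows:
  linear:
    - [-15,0,0]
    - [-30,0,0]
    - [-40,0,0]
    - [-40,0,0]
    - [-40,0,0]
  delta_rot:
    - [0,0,0]
    - [0,0,0]
    - [0,0,0]
    - [0,0,0]
    - [0,0,0]

```text
time_s: 4.6
tcp_pos: [0.4117, -0.3395, 0.0237]
eef_rot: [3.134, -0.212, 0.001]
contact_force: [0.9, 0.1, -0.8]
finger_gap: 0.0175
finger_force: 25.0
```

```bash
python3 - <<'E'
from h import *
t=show();im,d=vision.get_image("top");save("pics/t2.png",cv2.resize(im[100:300,380:580],None,fx=2.5,fy=2.5))
for l in ["stick","stick_nose","stick_handle"]: find(l,"top")
E
```

```text
tcp [ 0.4117 -0.3395  0.0237] yaw -7.73 zax [ 4.e-04 -1.e-04 -1.e+00] q [ 0.51  0.47  0.07  2.08 -0.06  0.59 -1.08]
stick [(0.67, [0.474, -0.3493, 0.003]), (0.49, [0.5442, -0.3555, 0.0155]), (0.21, [0.6031, 0.465, 0.0034])]
stick_nose []
stick_handle [(0.58, [0.5466, -0.3557, 0.0148])]
```

View pics/t2.png

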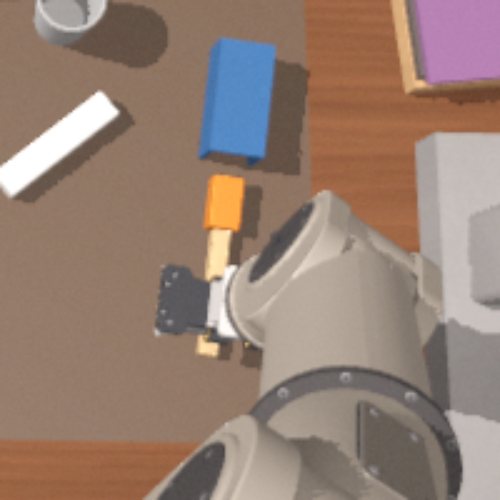

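The stick is fully out of the pocket, with its orange handle at crop (225,200) and a gap before the mouth. I let it go here and move to the T-handle.

Call:
send_rows:
  linear:
    - [0,0,0]
    - [0,0,0]
    - [0,0,0]
    - [0,0,-15]
    - [0,0,-50]
  delta_rot:
    - [0,0,0]
    - [0,0,0]
    - [0,0,0]
    - [0,0,0]
    - [0,0,0]
  grip: 0.5

```text
time_s: 5.22
tcp_pos: [0.4095, -0.3378, 0.0708]
eef_rot: [-3.132, 0.211, 0.009]
contact_force: [-0.1, -0.2, 0.1]
finger_gap: 0.0479
finger_force: 0.0
```

Call:
send_rows:
  linear:
    - [0,0,-40]
    - [0,0,-80]
    - [0,0,-120]
    - [0,0,-160]
    - [0,0,-168]
  delta_rot:
    - [0,0,0]
    - [0,0,0]
    - [0,0,0]
    - [0,0,0]
    - [0,0,0]

```text
time_s: 5.63
tcp_pos: [0.4132, -0.3406, 0.2479]
eef_rot: [3.131, -0.211, 0.011]
contact_force: [0.9, -0.8, 0.5]
finger_gap: 0.0702
finger_force: 0.0
```

Call:
send_rows:
  linear:
    - [3.5,-35.5,0]
    - [7,-71,0]
    - [10.5,-106.6,0]
    - [14,-142,0]
    - [17.6,-177.7,0]
  delta_rot:
    - [0,0,-6]
    - [0,0,-12]
    - [0,0,-18]
    - [0,0,-24]
    - [0,0,-30]

```text
time_s: 6.05
tcp_pos: [0.4527, -0.1639, 0.2415]
eef_rot: [3.081, 0.615, 0.001]
contact_force: [2.0, 0.1, 0.1]
finger_gap: 0.0702
finger_force: 0.0
```

Call:
send_rows:
  linear:
    - [20.8,-29,0]
    - [41.6,-58,0]
    - [62.5,-87,0]
    - [83.3,-116,0]
    - [104.1,-145.1,0]
  delta_rot:
    - [0,0,-6]
    - [0,0,-12]
    - [0,0,-18]
    - [0,0,-24]
    - [0,0,-30]

```text
time_s: 6.47
tcp_pos: [0.494, 0.01, 0.2415]
eef_rot: [2.817, 1.391, 0.001]
contact_force: [0.8, -0.8, 0.3]
finger_gap: 0.0702
finger_force: 0.0
```

Call:
send_rows:
  linear:
    - [32.5,-14.7,0]
    - [65,-29.4,0]
    - [97.6,-44.1,0]
    - [130,-58.9,0]
    - [162.7,-73.6,0]
  delta_rot:
    - [0,0,-5.3]
    - [0,0,-10.6]
    - [0,0,-16]
    - [0,0,-21.3]
    - [0,0,-26.6]

```text
time_s: 6.88
tcp_pos: [0.5353, 0.1837, 0.2414]
eef_rot: [-2.422, -2.001, -0.0]
contact_force: [0.5, -1.1, -0.0]
finger_gap: 0.0705
finger_force: 0.0
```

```bash
python3 - <<'E'
from h import *
t=show();im,d=vision.get_image("wrist");save("pics/w2.png",im)
for l in ["handle_grip","guide_mouth","bar_tail"]: find(l,"wrist",t)
goto([.5355,.1815,.176],78.9)
im,d=vision.get_image("top")
for l in ["stick","stick_nose","stick_handle"]: find(l,"top")
E
```

```text
tcp [0.5353 0.1837 0.2414] yaw 79.14 zax [ 1.e-04  2.e-04 -1.e+00] q [-0.09  0.26 -0.42  1.81  0.12  1.09 -0.74]
handle_grip [(0.58, [0.5331, 0.1795, 0.1751])]
guide_mouth [(0.74, [0.5034, 0.0257, 0.0095])]
bar_tail [(0.8, [0.1318, 0.3853, -0.0003]), (0.73, [0.5068, 0.0462, 0.0166]), (0.67, [0.5583, -0.1084, 0.0017])]
shift [-1.2  0.8 64.9] rotz 0.1
stick [(0.65, [0.477, -0.347, 0.002])]
stick_nose [(0.94, [0.3734, -0.3359, 0.0101])]
stick_handle [(0.86, [0.5472, -0.3573, 0.0144])]
```

View pics/w2.png

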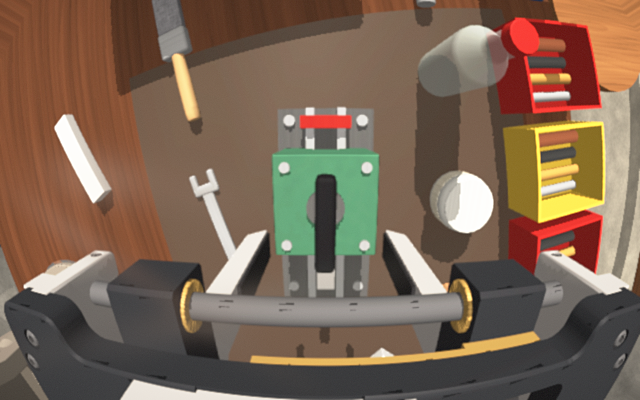

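The wrist view shows the T-handle at (326,222), along the guide and between the fingers. I grip it and test a small turn.

Call:
send_rows:
  linear:
    - [-1,0,30]
    - [-1.5,0,55]
    - [-1.5,0,68]
    - [-1.5,0,68]
    - [-1.5,0,68]
  delta_rot:
    - [0,0,0]
    - [0,0,0]
    - [0,0,0]
    - [0,0,0]
    - [0,0,0]

```text
time_s: 7.7
tcp_pos: [0.5349, 0.1798, 0.1736]
eef_rot: [-2.427, -1.994, 0.001]
contact_force: [-0.1, 0.0, 0.5]
finger_gap: 0.0705
finger_force: 0.0
```

Call:
send_rows:
  linear:
    - [0,0,0]
    - [0,0,0]
    - [0,0,0]
    - [0,0,0]
    - [0,0,0]
  delta_rot:
    - [0,0,0]
    - [0,0,0]
    - [0,0,0]
    - [0,0,0]
    - [0,0,0]
  grip: -1
  grip_force: 45

```text
time_s: 8.12
tcp_pos: [0.5351, 0.1805, 0.174]
eef_rot: [2.426, 1.996, 0.001]
contact_force: [0.1, -0.4, 0.1]
finger_gap: 0.04
finger_force: 0.0
```

Call:
send_rows:
  linear:
    - [0,0,0]
    - [0,0,0]
    - [0,0,0]
    - [0,0,0]
    - [0,0,0]
  delta_rot:
    - [0,0,0]
    - [0,0,0]
    - [0,0,0]
    - [0,0,0]
    - [0,0,0]

```text
time_s: 8.53
tcp_pos: [0.5341, 0.1806, 0.1734]
eef_rot: [-2.425, -1.996, 0.002]
contact_force: [-5.3, -0.5, 3.9]
finger_gap: 0.0158
finger_force: 45.0
```

```bash
python3 -c "
from h import *
show();s=ctrl.state();print(s['moment'],s['contact_force'],s['finger_gap'],s['finger_force'])"
```

```text
tcp [0.5341 0.1806 0.1734] yaw 78.9 zax [-1.5e-03 -1.0e-04 -1.0e+00] q [-0.1   0.33 -0.41  1.89  0.16  0.96 -0.78]
[ 0.08260421  1.19892196 -0.0568439 ] [-5.32353137 -0.45213124  3.91970241] 0.01582138004957382 45.00121459364891
```

Call:
send_rows:
  linear:
    - [0,0,0]
    - [0,0,0]
    - [0,0,0]
    - [0,0,0]
    - [0,0,0]
  delta_rot:
    - [0,0,-3]
    - [0,0,-6]
    - [0,0,-9]
    - [0,0,-12]
    - [0,0,-12]

```text
time_s: 8.95
tcp_pos: [0.5344, 0.1806, 0.1734]
eef_rot: [-2.2, -2.241, 0.001]
contact_force: [-5.1, -0.3, 3.8]
finger_gap: 0.0163
finger_force: 45.0
```

```bash
python3 -c "
from h import *
show();s=ctrl.state();print(s['moment'],s['contact_force'],s['finger_gap'],s['finger_force'])"
```

```text
tcp [0.5344 0.1806 0.1734] yaw 91.05 zax [-1.e-03  1.e-04 -1.e+00] q [-0.07  0.33 -0.45  1.89  0.17  0.96 -0.58]
[ 0.16330534  1.09832081 -0.07428776] [-5.08657223 -0.3449284   3.77437725] 0.016288987999125495 45.017240073857465
```

Call:
send_rows:
  linear:
    - [0,0,0]
    - [0,0,0]
    - [0,0,0]
    - [0,0,0]
    - [0,0,0]
  delta_rot:
    - [0,0,-3]
    - [0,0,-6]
    - [0,0,-9]
    - [0,0,-12]
    - [0,0,-15]

```text
time_s: 9.37
tcp_pos: [0.5347, 0.1807, 0.1735]
eef_rot: [-1.892, -2.507, 0.0]
contact_force: [-2.1, 1.0, 1.6]
finger_gap: 0.0162
finger_force: 45.0
```

```bash
python3 - <<'E'
from h import *
show();s=ctrl.state();print(s['moment'],s['contact_force'],s['finger_gap'],s['finger_force'])
im,d=vision.get_image("wrist");save("pics/w3.png",im[100:400,170:480])
E
```

```text
tcp [0.5347 0.1807 0.1735] yaw 105.93 zax [-5.e-04  2.e-04 -1.e+00] q [-0.03  0.34 -0.5   1.88  0.2   0.97 -0.34]
[ 0.22942843  0.57493309 -0.13243171] [-2.09401117  1.04228886  1.58952854] 0.016167273422427877 45.04314444959164
```

View pics/w3.png

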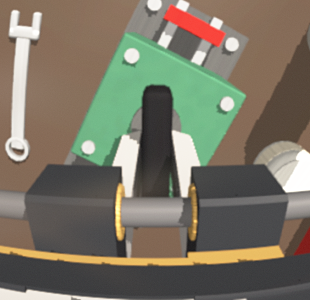

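The handle has followed the fingers about 27° counter-clockwise (at (157,140), housing rotated) with little torque, so that is the free direction. I keep turning.

Call:
send_rows:
  linear:
    - [0,0,0]
    - [0,0,0]
    - [0,0,0]
    - [0,0,0]
    - [0,0,0]
  delta_rot:
    - [0,0,-5]
    - [0,0,-10]
    - [0,0,-15]
    - [0,0,-20]
    - [0,0,-25]

```text
time_s: 9.83
tcp_pos: [0.5351, 0.1809, 0.1734]
eef_rot: [-1.304, -2.858, -0.001]
contact_force: [1.4, 3.6, -2.7]
finger_gap: 0.0166
finger_force: 45.0
```

Call:
send_rows:
  linear:
    - [0,0,0]
    - [0,0,0]
    - [0,0,0]
    - [0,0,0]
    - [0,0,0]
  delta_rot:
    - [0,0,-5]
    - [0,0,-10]
    - [0,0,-15]
    - [0,0,-20]
    - [0,0,-24]

```text
time_s: 10.25
tcp_pos: [0.5354, 0.1813, 0.1735]
eef_rot: [0.68, 3.066, 0.003]
contact_force: [3.1, 6.7, -5.5]
finger_gap: 0.0159
finger_force: 45.0
```

Call:
send_rows:
  linear:
    - [0,0,0]
    - [0,0,0]
    - [0,0,0]
    - [0,0,0]
  delta_rot:
    - [0,0,0]
    - [0,0,0]
    - [0,0,0]
    - [0,0,0]

```text
time_s: 10.58
tcp_pos: [0.5354, 0.1813, 0.1735]
eef_rot: [0.687, 3.065, 0.003]
contact_force: [2.6, 4.3, -3.7]
finger_gap: 0.0156
finger_force: 45.0
```

Call:
send_rows:
  linear:
    - [0,0,0]
    - [0,0,0]
    - [0,0,0]
    - [0,0,0]
    - [0,0,-30]
  delta_rot:
    - [0,0,0]
    - [0,0,0]
    - [0,0,0]
    - [0,0,0]
    - [0,0,0]
  grip: 0.5

```text
time_s: 11.0
tcp_pos: [0.5329, 0.179, 0.1995]
eef_rot: [-0.683, -3.06, 0.005]
contact_force: [1.1, -1.1, 0.5]
finger_gap: 0.046
finger_force: 0.0
```

Call:
send_rows:
  linear:
    - [0,0,-30]
    - [0,0,-45]
    - [0,0,-45]
  delta_rot:
    - [0,0,0]
    - [0,0,0]
    - [0,0,0]

```text
time_s: 11.25
tcp_pos: [0.5363, 0.1811, 0.252]
eef_rot: [0.683, 3.062, 0.003]
contact_force: [0.1, -0.1, -0.0]
finger_gap: 0.0658
finger_force: 0.0
```

```bash
python3 - <<'E'
from h import *
t=show()
im,d=vision.get_image("wrist");save("pics/w4.png",im)
im,d=vision.get_image("top")
P=cloud("top",d,np.ones(d.shape,bool))
Q=P[(np.hypot(P[:,0]-.5355,P[:,1]-.1815)<.06)&(P[:,2]>.15)&(P[:,2]<.192)]
print(len(Q),cv2.minAreaRect((Q[:,:2]*1000).astype(np.float32)))
E
```

```text
tcp [0.5363 0.1811 0.252 ] yaw 154.84 zax [ 0.0047  0.0012 -1.    ] q [ 0.13  0.29 -0.69  1.79  0.2   1.13  0.51]
0 ((0.0, 0.0), (0.0, 0.0), 0.0)
```

View pics/w4.png

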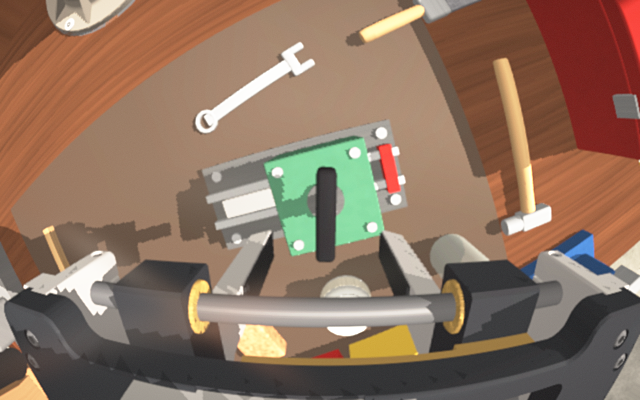

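The handle has turned about 76° (1.32 rad, along column 326), so the gate is up about 21 mm. Back to the stick's handle.

Call:
send_rows:
  linear:
    - [-15.9,-32.2,0]
    - [-31.8,-64.3,0]
    - [-47.7,-96.5,0]
    - [-63.6,-128.6,0]
    - [-79.5,-160.8,0]
  delta_rot:
    - [0,0,0]
    - [0,0,0]
    - [0,0,0]
    - [0,0,0]
    - [0,0,0]

```text
time_s: 11.77
tcp_pos: [0.5378, -0.0008, 0.2472]
eef_rot: [-0.683, -3.065, 0.001]
contact_force: [0.7, 0.1, 0.1]
finger_gap: 0.0703
finger_force: 0.0
```

Call:
send_rows:
  linear:
    - [-15.9,-32.2,15]
    - [-31.8,-64.3,30]
    - [-47.7,-96.5,45]
    - [-63.6,-128.6,60]
    - [-79.5,-160.8,75]
  delta_rot:
    - [0,0,0]
    - [0,0,0]
    - [0,0,0]
    - [0,0,0]
    - [0,0,0]

```text
time_s: 12.18
tcp_pos: [0.5413, -0.1799, 0.1715]
eef_rot: [-0.683, -3.065, 0.0]
contact_force: [0.7, 0.1, 1.0]
finger_gap: 0.0704
finger_force: 0.0
```

Call:
send_rows:
  linear:
    - [-15.9,-32.2,15]
    - [-31.8,-64.3,30]
    - [-47.7,-96.5,45]
    - [-63.6,-128.6,60]
    - [-79.5,-160.8,75]
  delta_rot:
    - [0,0,-3.6]
    - [0,0,-7.2]
    - [0,0,-10.8]
    - [0,0,-14.4]
    - [0,0,-18.2]

```text
time_s: 12.6
tcp_pos: [0.545, -0.3589, 0.0961]
eef_rot: [-0.185, -3.134, -0.001]
contact_force: [0.9, 0.6, 0.5]
finger_gap: 0.0705
finger_force: 0.0
```

Call:
send_rows:
  linear:
    - [0,0,0]
  delta_rot:
    - [0,0,0]

```text
time_s: 12.68
tcp_pos: [0.542, -0.3646, 0.0933]
eef_rot: [-0.194, -3.13, -0.0]
contact_force: [-2.6, 0.6, -0.4]
finger_gap: 0.0704
finger_force: 0.0
```

```bash
python3 - <<'E'
from h import *
t=show()
im,d=vision.get_image("wrist");save("pics/w5.png",im)
for l in ["stick_handle","stick","stick_nose"]: find(l,"wrist",t)
m=(im[:,:,0]>200)&(im[:,:,1]>90)&(im[:,:,1]<180)&(im[:,:,2]<80);v,u=np.where(m[150:300,250:420]);print(len(u),u.mean()+250,v.mean()+150,np.percentile(v,[2,98])+150)
goto([.547,-.357,.024],173)
E
```

```text
tcp [ 0.542  -0.3646  0.0933] yaw 172.91 zax [-5.7e-03  6.0e-04 -1.0e+00] q [ 0.84  0.57 -0.47  1.73  0.31  0.92  1.68]
stick_handle [(0.6, [0.5443, -0.3548, 0.0132])]
stick [(0.84, [0.4785, -0.3477, 0.0025])]
stick_nose [(0.93, [0.3772, -0.3369, 0.0089])]
267 325.41198501872657 205.10861423220973 [185.   254.68]
shift [-1.1 -0.7 73.7] rotz 0.1
```

View pics/w5.png

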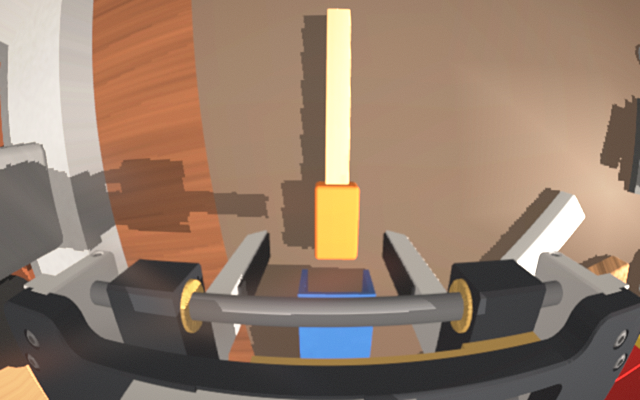

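The orange handle is between the fingers at (337,220), shaft straight ahead and parallel to the tool. I descend and grip.

Call:
send_rows:
  linear:
    - [-1,-1,35]
    - [-1,-1,60]
    - [-1,-1,73]
    - [-1,-1,73]
    - [-1,-1,73]
  delta_rot:
    - [0,0,0]
    - [0,0,0]
    - [0,0,0]
    - [0,0,0]
    - [0,0,0]

```text
time_s: 13.3
tcp_pos: [0.5474, -0.3577, 0.0259]
eef_rot: [-0.188, -3.136, -0.001]
contact_force: [-0.1, -0.5, -0.8]
finger_gap: 0.0705
finger_force: 0.0
```

Call:
send_rows:
  linear:
    - [0,0,0]
    - [0,0,0]
    - [0,0,0]
    - [0,0,0]
    - [0,0,0]
  delta_rot:
    - [0,0,0]
    - [0,0,0]
    - [0,0,0]
    - [0,0,0]
    - [0,0,0]
  grip: -1
  grip_force: 45

```text
time_s: 13.72
tcp_pos: [0.5472, -0.3589, 0.0261]
eef_rot: [0.19, 3.135, -0.001]
contact_force: [0.6, -0.7, -0.0]
finger_gap: 0.0403
finger_force: 0.0
```

Call:
send_rows:
  linear:
    - [0,0,0]
    - [0,0,0]
    - [0,0,0]
  delta_rot:
    - [0,0,0]
    - [0,0,0]
    - [0,0,0]

```text
time_s: 13.97
tcp_pos: [0.5472, -0.3588, 0.0258]
eef_rot: [0.189, 3.136, -0.0]
contact_force: [-1.0, 0.5, 5.4]
finger_gap: 0.034
finger_force: 44.9
```

```bash
python3 - <<'E'
from h import *
t=show();s=ctrl.state();print(s["finger_gap"],s["finger_force"])
im,d=vision.get_image("wrist")
for l in ["stick","stick_nose"]: find(l,"wrist",t)
# shaft centre line in tool frame from outline top/bottom via fisheye rays on z=.018 plane
c=vision.calibration("wrist");K=np.array(c["K"]);M=np.array(c["mount"])
m=(im[:,:,0]>190)&(im[:,:,1]>160)&(im[:,:,2]>80)&(im[:,:,2]<215)
m[:,:280]=0;m[:,400:]=0;m[:5]=0;m[230:]=0
v,u=np.where(m);x=(u-K[0,2])/K[0,0];y=(v-K[1,2])/K[1,1];th=np.hypot(x,y)
r=np.c_[x/th*np.sin(th),y/th*np.sin(th),np.cos(th)]@M[:3,:3].T
r=t[1].apply(r);o=wr([0,0,0],t);k=(.018-o[2])/r[:,2];W=o+r*k[:,None]
Tt=t[1].inv().apply(W-t[0])*1000
L=Tt;print(len(L),"x range",np.percentile(L[:,0],[1,99]).round(1),"rect",cv2.minAreaRect(L[:,:2].astype(np.float32)))
print(np.polyfit(L[:,0],L[:,1],1))
E
```

```text
tcp [ 0.5472 -0.3588  0.0258] yaw 173.09 zax [ 3.e-04 -2.e-04 -1.e+00] q [ 0.8   0.65 -0.44  1.77  0.37  0.8   1.64]
0.03399719621859579 44.86780285835266
stick [(0.97, [0.4764, -0.3471, -0.0006])]
stick_nose []
7857 x range [ 15.3 141.8] rect ((78.91947937011719, 2.1701316833496094), (128.5860595703125, 32.794864654541016), 0.10901537537574768)
[0.00499066 1.48893305]
```

Call:
send_rows:
  linear:
    - [0,0,-15]
    - [0,0,-45]
    - [0,0,-75]
    - [0,0,-100]
    - [0,0,-100]
  delta_rot:
    - [0,0,0]
    - [0,0,0]
    - [0,0,0]
    - [0,0,0]
    - [0,0,0]

```text
time_s: 14.53
tcp_pos: [0.5494, -0.3597, 0.1317]
eef_rot: [0.189, 3.13, -0.005]
contact_force: [0.7, -0.4, -1.1]
finger_gap: 0.0335
finger_force: 44.9
```

Call:
send_rows:
  linear:
    - [6.9,11,0]
    - [13.7,22,0]
    - [20.6,33,0]
    - [27.4,44,0]
    - [34.3,55,0]
  delta_rot:
    - [0,0,6.2]
    - [0,0,12.5]
    - [0,0,18.8]
    - [0,0,25]
    - [0,0,31.3]

```text
time_s: 14.95
tcp_pos: [0.5193, -0.2993, 0.126]
eef_rot: [1.036, 2.966, 0.0]
contact_force: [0.0, 0.3, -0.8]
finger_gap: 0.0338
finger_force: 44.9
```

Call:
send_rows:
  linear:
    - [11.6,5.8,0]
    - [23.1,11.7,0]
    - [34.7,17.5,0]
    - [46.2,23.4,0]
    - [57.8,29.2,0]
  delta_rot:
    - [0,0,6.2]
    - [0,0,12.5]
    - [0,0,18.8]
    - [0,0,25]
    - [0,0,31.3]

```text
time_s: 15.37
tcp_pos: [0.492, -0.2405, 0.126]
eef_rot: [1.798, 2.576, 0.0]
contact_force: [-0.1, 0.2, -1.4]
finger_gap: 0.0335
finger_force: 44.9
```

Call:
send_rows:
  linear:
    - [12.9,-1,0]
    - [25.8,-2,0]
    - [38.8,-3.1,0]
    - [51.7,-4.1,0]
    - [64.6,-5.1,0]
  delta_rot:
    - [0,0,6.3]
    - [0,0,12.6]
    - [0,0,18.9]
    - [0,0,25.2]
    - [0,0,31.5]

```text
time_s: 15.78
tcp_pos: [0.4645, -0.1818, 0.1259]
eef_rot: [2.43, 1.992, 0.001]
contact_force: [0.7, 0.6, -1.8]
finger_gap: 0.0338
finger_force: 44.9
```

Call:
send_rows:
  linear:
    - [0,0,20]
    - [0,0,50]
    - [0,0,70]
    - [0,0,70]
    - [0,0,70]
  delta_rot:
    - [0,0,0]
    - [0,0,0]
    - [0,0,0]
    - [0,0,0]
    - [0,0,0]

```text
time_s: 16.2
tcp_pos: [0.4644, -0.1822, 0.0555]
eef_rot: [-2.423, -1.997, 0.001]
contact_force: [0.2, 0.1, -0.3]
finger_gap: 0.0338
finger_force: 44.9
```

```bash
python3 - <<'E'
from h import *
t=show();im,d=vision.get_image("wrist");save("pics/w6.png",im)
for l in ["stick","stick_nose","guide_mouth","bar_tail"]: find(l,"wrist",t)
im,d=vision.get_image("top")
for l in ["stick_nose","guide_mouth","bar_tail"]: find(l,"top")
u=np.array([np.cos(np.radians(79)),np.sin(np.radians(79))]);o=np.array([.5357,.1816])
goto([*(o-.371*u),.0398],79)
E
```

```text
tcp [ 0.4644 -0.1822  0.0555] yaw 79.0 zax [-1.6e-03  8.0e-04 -1.0e+00] q [ 0.42  0.38 -0.21  2.12  0.13  0.65 -0.07]
stick [(0.56, [0.4786, -0.1129, 0.0317])]
stick_nose []
guide_mouth []
bar_tail [(0.89, [0.5561, -0.1091, -0.0])]
stick_nose [(0.88, [0.4969, -0.0153, 0.0403]), (0.65, [0.7609, -0.179, 0.0044]), (0.41, [0.6988, -0.0195, 0.0013])]
guide_mouth [(0.84, [0.5072, 0.0245, 0.0173])]
bar_tail [(0.81, [0.5054, 0.0472, 0.0111]), (0.79, [0.1319, 0.3811, -0.0008]), (0.63, [0.5611, -0.1104, 0.0007])]
shift [ 0.  -0.2 16.2] rotz -0.0
```

View pics/w6.png

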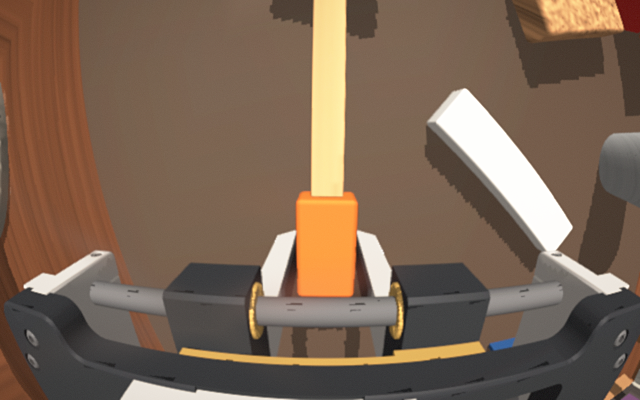

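The stick is held straight (shaft at columns 315–345), and the measured nose is on the guide's axis within about 1–2 mm. I lower it and enter the channel.

Call:
send_rows:
  linear:
    - [0,0,10]
    - [0,0,15.5]
    - [0,0,15.5]
    - [5,0,15.5]
    - [15,0,15.5]
  delta_rot:
    - [0,0,0]
    - [0,0,0]
    - [0,0,0]
    - [0,0,0]
    - [0,0,0]

```text
time_s: 17.07
tcp_pos: [0.4674, -0.1681, 0.0397]
eef_rot: [-2.426, -1.996, 0.001]
contact_force: [-0.8, -0.2, -1.5]
finger_gap: 0.034
finger_force: 44.9
```

Call:
send_rows:
  linear:
    - [10,0,0]
    - [20,0,0]
    - [30,0,0]
    - [40,0,0]
    - [40,0,0]
  delta_rot:
    - [0,0,0]
    - [0,0,0]
    - [0,0,0]
    - [0,0,0]
    - [0,0,0]

```text
time_s: 17.48
tcp_pos: [0.476, -0.1259, 0.0401]
eef_rot: [-2.421, -2.001, -0.001]
contact_force: [0.5, 0.0, -0.6]
finger_gap: 0.0338
finger_force: 44.9
```

```bash
python3 - <<'E'
from h import *
t=show();print(ctrl.state()["contact_force"])
im,d=vision.get_image("top")
for l in ["stick_nose","bar_tail"]: find(l,"top")
save("pics/t7.png",cv2.resize(im[140:260,230:430],None,fx=4,fy=4,interpolation=cv2.INTER_CUBIC))
E
```

```text
tcp [ 0.476  -0.1259  0.0401] yaw 79.15 zax [ 5.e-04  7.e-04 -1.e+00] q [ 0.31  0.4  -0.21  2.15  0.14  0.61 -0.2 ]
[ 0.46446339  0.04593021 -0.55790057]
stick_nose [(0.77, [0.5046, 0.0396, 0.0256])]
bar_tail [(0.81, [0.5586, -0.1121, -0.0045]), (0.58, [0.5059, 0.0459, 0.0116]), (0.55, [0.1325, 0.3822, 0.0004])]
```

View pics/t7.png

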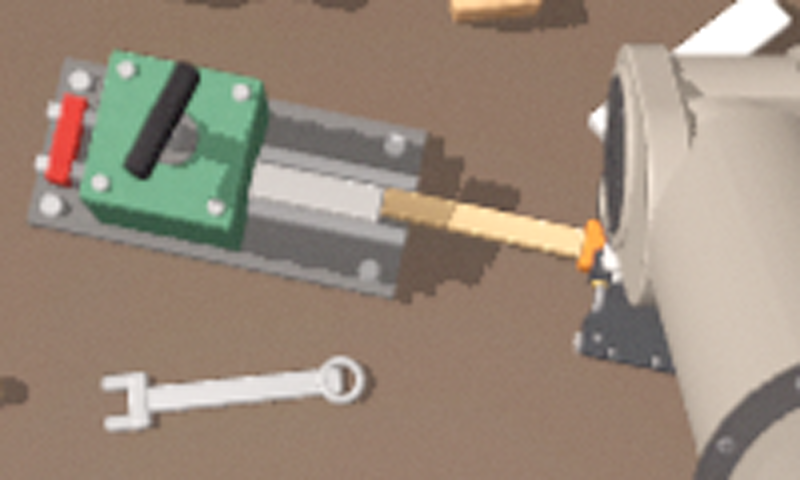

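The stick's nose is in the channel, just behind the bar's tail (crop (382,200)). I push.

Call:
send_rows:
  linear:
    - [8,0,0]
    - [18,0,0]
    - [28,0,0]
    - [39,0,0]
    - [50,0,0]
  delta_rot:
    - [0,0,0]
    - [0,0,0]
    - [0,0,0]
    - [0,0,0]
    - [0,0,0]

```text
time_s: 18.05
tcp_pos: [0.4851, -0.0782, 0.04]
eef_rot: [-2.424, -1.998, -0.0]
contact_force: [-1.4, -1.8, -0.7]
finger_gap: 0.0337
finger_force: 44.9
```

Call:
send_rows:
  linear:
    - [11,0,0]
    - [22,0,0]
    - [33,0,0]
    - [42,0,0]
    - [48,0,0]
  delta_rot:
    - [0,0,0]
    - [0,0,0]
    - [0,0,0]
    - [0,0,0]
    - [0,0,0]

```text
time_s: 18.47
tcp_pos: [0.4943, -0.0308, 0.04]
eef_rot: [-2.423, -1.999, -0.0]
contact_force: [-0.5, -1.6, -1.2]
finger_gap: 0.0336
finger_force: 44.9
```

```bash
python3 - <<'E'
from h import *
t=show();print(ctrl.state()["contact_force"])
im,d=vision.get_image("top")
for l in ["stick_nose","bar_nose","guide_stop"]: find(l,"top")
E
```

```text
tcp [ 0.4943 -0.0308  0.04  ] yaw 79.05 zax [ 1.e-04  3.e-04 -1.e+00] q [ 0.12  0.41 -0.23  2.14  0.15  0.61 -0.4 ]
[-0.51722631 -1.58063949 -1.17321818]
stick_nose [(0.74, [0.5243, 0.1385, 0.024])]
bar_nose [(0.87, [0.6546, -0.2315, 0.001]), (0.8, [0.1876, 0.2422, -0.0019])]
guide_stop [(0.68, [0.4972, -0.027, 0.0282]), (0.61, [0.5487, 0.255, 0.0079])]
```

Call:
send_rows:
  linear:
    - [2,0,0]
    - [4,0,0]
    - [6,0,0]
    - [7,0,0]
    - [8,0,0]
  delta_rot:
    - [0,0,0]
    - [0,0,0]
    - [0,0,0]
    - [0,0,0]
    - [0,0,0]

```text
time_s: 19.08
tcp_pos: [0.4956, -0.0246, 0.04]
eef_rot: [2.425, 1.998, -0.0]
contact_force: [-0.0, -2.2, 0.2]
finger_gap: 0.034
finger_force: 44.9
```

Call:
send_rows:
  linear:
    - [0.7,0,0]
    - [1.4,0,0]
    - [2.1,0,0]
    - [2.8,0,0]
    - [3,0,0]
  delta_rot:
    - [0,0,0]
    - [0,0,0]
    - [0,0,0]
    - [0,0,0]
    - [0,0,0]

```text
time_s: 19.5
tcp_pos: [0.4958, -0.0224, 0.0399]
eef_rot: [2.425, 1.997, -0.002]
contact_force: [-1.1, -8.5, 0.1]
finger_gap: 0.0342
finger_force: 44.9
```

Call:
send_rows:
  linear:
    - [1,0,0]
    - [2,0,0]
    - [3,0,0]
    - [3,0,0]
    - [3,0,0]
  delta_rot:
    - [0,0,0]
    - [0,0,0]
    - [0,0,0]
    - [0,0,0]
    - [0,0,0]

```text
time_s: 19.92
tcp_pos: [0.4955, -0.0221, 0.0397]
eef_rot: [2.426, 1.994, -0.006]
contact_force: [-3.3, -22.3, 1.7]
finger_gap: 0.034
finger_force: 44.9
```

```bash
python3 - <<'E'
from h import *
t=show();print(ctrl.state()["contact_force"])
im,d=vision.get_image("top")
P=px("top",[.552,.255,.02]);print(P)
a,b=int(P[0]),int(P[1]);save("pics/t8.png",cv2.resize(im[b-30:b+30,a-30:a+110],None,fx=5.5,fy=5.5,interpolation=cv2.INTER_CUBIC))
E
```

```text
tcp [ 0.4955 -0.0221  0.0397] yaw 78.82 zax [-0.0025 -0.0033 -1.    ] q [ 0.1   0.41 -0.22  2.14  0.16  0.62 -0.43]
[ -3.31981022 -22.29349299   1.69201652]
[249.31399128 174.76558061]
```

View pics/t8.png

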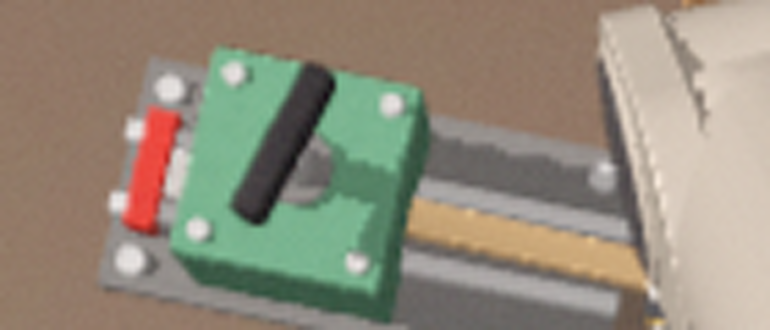

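The bar butts against the red stop (crop (180,170)) with 22 N on the stick, so it is home. I withdraw and lay the stick down.

Call:
send_rows:
  linear:
    - [-6,0,0]
    - [-20,0,0]
    - [-45,0,0]
    - [-70,0,0]
    - [-95,0,0]
  delta_rot:
    - [0,0,0]
    - [0,0,0]
    - [0,0,0]
    - [0,0,0]
    - [0,0,0]

```text
time_s: 20.38
tcp_pos: [0.4786, -0.1123, 0.0401]
eef_rot: [2.423, 1.999, 0.001]
contact_force: [0.3, -1.3, -1.7]
finger_gap: 0.0337
finger_force: 44.9
```

Call:
send_rows:
  linear:
    - [-25,0,0]
    - [-50,0,0]
    - [-75,0,0]
    - [-85,0,0]
    - [-85,0,0]
  delta_rot:
    - [0,0,0]
    - [0,0,0]
    - [0,0,0]
    - [0,0,0]
    - [0,0,0]

```text
time_s: 20.8
tcp_pos: [0.4618, -0.1975, 0.04]
eef_rot: [2.428, 1.994, -0.0]
contact_force: [-0.2, 0.1, -0.9]
finger_gap: 0.0337
finger_force: 44.9
```

```bash
python3 - <<'E'
from h import *
t=show();im,d=vision.get_image("top")
for l in ["stick_nose","bar_nose","guide_stop"]: find(l,"top")
E
```

```text
tcp [ 0.4618 -0.1975  0.04  ] yaw 78.79 zax [ 1.e-04 -4.e-04 -1.e+00] q [ 0.44  0.41 -0.2   2.12  0.14  0.62 -0.05]
stick_nose [(0.93, [0.4914, -0.0292, 0.0235])]
bar_nose [(0.74, [0.465, -0.1943, 0.028]), (0.68, [0.657, -0.2285, -0.0019]), (0.67, [0.187, 0.2377, -0.0017]), (0.51, [0.5507, 0.2537, 0.013])]
guide_stop [(0.84, [0.5503, 0.2569, 0.0119])]
```

Call:
send_rows:
  linear:
    - [0,0,5]
    - [0,0,10]
    - [0,0,13]
    - [0,0,13.5]
    - [0,0,13.5]
  delta_rot:
    - [0,0,0]
    - [0,0,0]
    - [0,0,0]
    - [0,0,0]
    - [0,0,0]

```text
time_s: 21.42
tcp_pos: [0.4623, -0.1949, 0.0261]
eef_rot: [-2.423, -1.998, 0.0]
contact_force: [-0.1, 0.5, -0.5]
finger_gap: 0.0338
finger_force: 44.9
```

Call:
send_rows:
  linear:
    - [0,0,0]
    - [0,0,0]
    - [0,0,0]
    - [0,0,0]
    - [0,0,0]
  delta_rot:
    - [0,0,0]
    - [0,0,0]
    - [0,0,0]
    - [0,0,0]
    - [0,0,0]
  grip: 0.5

```text
time_s: 21.83
tcp_pos: [0.4625, -0.1953, 0.0266]
eef_rot: [2.424, 1.998, 0.0]
contact_force: [-1.1, -0.4, 0.7]
finger_gap: 0.0638
finger_force: 0.0
```

Call:
send_rows:
  linear:
    - [0,0,-10]
    - [0,0,-40]
    - [0,0,-75]
    - [0,0,-110]
    - [0,0,-120]
  delta_rot:
    - [0,0,0]
    - [0,0,0]
    - [0,0,0]
    - [0,0,0]
    - [0,0,0]

```text
time_s: 22.25
tcp_pos: [0.4642, -0.1958, 0.1519]
eef_rot: [2.421, 1.995, 0.005]
contact_force: [1.5, -0.5, 0.8]
finger_gap: 0.0705
finger_force: 0.0
```

```bash
python3 - <<'E'
from h import *
t=show();im,d=vision.get_image("wrist")
for l in ["stick","stick_nose","stick_handle"]: find(l,"wrist",t)
im,d=vision.get_image("top")
for l in ["stick_nose","bar_nose","guide_stop"]: find(l,"top")
P=px("top",[.552,.255,.02]);a,b=int(P[0]),int(P[1])
q=im[b-16:b+16,a-20:a+20].astype(int);r=(q[:,:,0]>150)&(q[:,:,1]<90);print(r.sum())
Q=cloud("top",d,np.ones(d.shape,bool));v,u=np.where(d>0);C=im[v,u].astype(int)
s=(Q-[.5357,.1816,0])[:,:2]@np.array([[.1908,-.9816],[.9816,.1908]])
m=(abs(s[:,1])<.009)&(s[:,0]>.048)&(s[:,0]<.085)
for i in np.argsort(s[m,0])[::2]: print((s[m][i]*1000).round(),(Q[m][i,2]*1000).round(),C[m][i])
E
```

```text
tcp [ 0.4642 -0.1958  0.1519] yaw 78.98 zax [ 0.0056 -0.0019 -1.    ] q [ 0.47  0.24 -0.23  2.05  0.07  0.85  0.01]
stick [(0.87, [0.4771, -0.1245, 0.0009])]
stick_nose [(0.76, [0.5014, -0.0297, 0.0098])]
stick_handle [(0.6, [0.4642, -0.1904, 0.0166])]
stick_nose [(0.78, [0.4925, -0.0258, 0.0123]), (0.54, [0.6044, 0.4668, 0.0019])]
bar_nose [(0.95, [0.1856, 0.2366, 0.0013]), (0.73, [0.6574, -0.2303, -0.0006]), (0.39, [0.5527, 0.2524, 0.0131])]
guide_stop [(0.86, [0.5496, 0.2529, 0.0122])]
110
[48.  2.] 115.0 [130 179 147]
[48. -3.] 120.0 [141 178 151]
[50.  5.] 116.0 [179 202 182]
[65. -1.] 32.0 [199 201 192]
[67.  3.] 35.0 [213 207 203]
[68. -7.] 28.0 [213 207 201]
[69. -1.] 27.0 [213 205 200]
[70.  8.] 29.0 [215 209 204]
[70. -6.] 29.0 [213 207 201]
[70. -9.] 31.0 [220 214 210]
[72. -5.] 33.0 [205 195 191]
[72.  8.] 28.0 [205 196 191]
[74.  5.] 24.0 [207 196 192]
[74.  0.] 27.0 [187 143 137]
[75.  0.] 43.0 [224  69  60]
[75.  2.] 38.0 [220  68  59]
[76. -7.] 32.0 [189  52  44]
[76. -3.] 23.0 [171  92  88]
[77. -3.] 38.0 [235  73  62]
[78.  3.] 38.0 [235  73  63]
[78.  5.] 33.0 [234  73  62]
[79. -3.] 36.0 [235  72  60]
[80.  6.] 37.0 [234  73  62]
[81. -8.] 37.0 [235  75  67]
[81.  3.] 35.0 [236  77  67]
[83. -5.] 38.0 [234  74  63]
[83.  7.] 37.0 [234  76  67]
[84.  2.] 40.0 [235  73  65]
[84. -1.] 40.0 [235  72  65]
```

The bar reaches the stop, the stick lies flat and clear of the guide, and the gate is still up.

```bash
python3 -c "
from h import *
print(ctrl.job_done())"
```

```text
the job is handed in; nothing more can be done
None
```

Job handed in, verdict not shown: the gate is about 21 mm up (from a handle turn of about 76° counter-clockwise), the bar is against the red end stop, and the push stick lies flat on the bench about 50 mm clear of the guide.

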